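Make up two patient kits at the ward desk

ROBOT

A 6-joint arm with a two-finger parallel gripper is mounted at the origin on the work surface. World frame = base frame: x ahead of the robot, y to its left, z up, the work surface at z = 0. Lengths are in mm, angles in rad, forces in N, time in s.
With the tool pointing down it reaches from about 400 to 925 mm from the base axis. Payload 12.5 kg.
Tool frame: the origin (TCP) lies at the very end of the fingers, on their centre line; the grasp point (between the pads) lies 19 mm behind it (env.grasp_offset is the distance from the TCP to the grasp point, in mm); z points along the fingers, y is the direction in which the jaws open and shut (so a half turn about z gives the same grasp; the last joint's range is limited). The gripper opens to 95 mm and grips with 3 to 60 N. Pads are 20 mm wide; open, the fingers measure 119 mm over their backs; the gripper's body (75 mm by 180 mm) begins 59 mm behind the grasp point.
Start: joints at [-1.389, 0.491, 1.559, -0, 1.092, -0.106], TCP at [177.425, -599.306, 214.661] pointing down, gripper open.
Joint ranges: [-3.1, 3.1], [-0.84, 2.19], [0.05, 2.79], [-1.13, 4.28], [0.06, 2.93], [-2.69, 2.69]. Speed limits (rad/s): [2.22, 2.22, 2.79, 3.14, 3.14, 3.14].

INTERFACE

Orientations are given as [roll, pitch, yaw] about the fixed x, y, z axes, in that order (R = Rz(yaw) Ry(pitch) Rx(roll)).
In Python, from cell import env gives the robot as it stands. The module is installed in compiled form; this text tells all that it offers.
- The arm moves only by the shell command python3 -m pendant 'ROWS'. ROWS is JSON, one flat list of numbers, 5 for each row, row after row: the shift along the tool's x, y, z as a fraction of full scale, then the turn about the tool's z as a fraction of full scale, then the gripper's target within -1 to 1 (shut at 1, half-way at 0, fully open at -1). In form: [x, y, z, turn, grip, x, y, z, turn, grip, ...]. A call has 1 to 10 rows; each row shifts and turns the commanded pose from where the row before left it, along the tool's axes as they then stand; what a row does not reach is not made up. Full scale, the value 1, is 0.4 m for a shift and 180 degrees for a turn. A row lasts 1/8 s, in which the tool goes at most 62.5 mm and 10.7 degrees, less where a joint would pass 70% of its speed; a pose out of reach is approached as far as the arm can. A call with a number of a shift or a turn outside -1 to 1 is refused whole. A call with a gripper value outside its range is refused whole. The fingers move at their own pace and stop on an object; the grip force is fixed at half the most. Time passes only in rows, so rows that do not move let the fingers close. It gives the time, the measured TCP pose, the force and the opening at its end, in the units of the state.
- env.state(): the state, without advancing time (a new reading comes with each control period).
- env.read_camera(name): name is "scene" or "side" or "wrist"; returns the picture (480x640x3 uint8, red, green, blue); there is no depth.
- env.camera_model(name): a dict with "fx", "fy", "cx", "cy" (pixels), "view" (4x4, takes a point from world to camera coordinates); the wrist camera has in their place "tool_from_camera" (4x4, takes a point from camera to tool coordinates, whose origin is the TCP and whose axes are the flange's). Camera axes: x right, y down, z forward; pixel columns grow to the right and rows downward; lengths in mm; the calibration is good to about 2 mm. A picture is of the moment at which its call begins: read the wrist's pose just before it. camera_model takes no time and is no camera call.
- env.job_done(): hands the job in, once; it reports no verdict.
Trained networks look in the newest picture that a camera, given by its name, has taken for a name from the list of things; names that differ only in an ending like _2 or _b are one class to them, and where a whole thing is asked for, a point or a joint stands for the part that bears it (a point fixed in the world has none). Each returns a list of dicts, best first, with "confidence" (0 to 1); they miss things now and then, are a little off and sometimes report something else, mostly with a low value. They report only what shows in the picture. A call takes as long as a camera call.
- env.masks_of(thing, camera): "region" (480x640 bool, what is visible of it).
- env.landmark_of(thing, camera): "xyz" ([x, y, z] in mm, in world coordinates, good to about 4 mm: a listed point, or the origin of a listed thing).
The state is a dict: "t": time; "joints": joint angles; "qvel": joint speeds; "tau": joint torques, N m; "eef_pos": TCP position; "tcp_rot": TCP orientation; "ft_force": force on the tool from outside, world axes, zero at the start; "moment": the same for the moment, N m; "opening": opening from 0.0 (shut) to 1.0 (fully open).
Only numpy, scipy, OpenCV 4.12 (cv2) and the standard library are available. Lean on these libraries where they do the work, as an engineer would, in place of code of your own. Each camera call takes 0.05 s, during which the arm holds its last target.

TASK

Make up the two patient kits from the stock on the desk: the larger specimen jar, the label roll and the medicine carton go in the three-pocket tray, the smaller specimen jar and the pill bottle in the two-pocket tray. Put one thing in each pocket, in any pocket of its tray, standing upright on the pocket's floor as it stands now. Leave the tape roll, the memo block and the clip dish where they are.

Things in the scene. Friction and masses are not known exactly. Their poses are not given: they have to be found in the camera images.
- tray3: The three-pocket tray: grey plastic, 254 x 82 mm. Fixed to the desk, left or right of the stock, turned a little either way. Open pockets 72 x 72 mm in one row; floor 4 mm thick, outer walls 5 mm thick and dividers 14 mm thick, all 22 mm high above the desk. Origin: centre of the underside; x runs along the row, z up. Pocket centres at x = -86, 0 and +86 mm, y = 0.
- tray2: The two-pocket tray: grey plastic, 168 x 82 mm, the shorter one. Fixed to the desk, left or right of the stock, turned a little either way. Open pockets 72 x 72 mm in one row; floor 4 mm thick, outer walls 5 mm thick and dividers 14 mm thick, all 22 mm high above the desk. Origin: centre of the underside; x runs along the row, z up. Pocket centres at x = -43 and +43 mm, y = 0.
- big_jar_mid (a point): The larger of two white specimen jars: round, with grey lid, 70 mm high; body 51 mm in diameter, lid 54 mm in diameter and 16 mm high; about 120 g. Standing upright on the desk at the start; this point is its centre, half-way up, z up along its axis.
- small_jar_mid (a point): The smaller of two white specimen jars: round, with grey lid, 52 mm high; body 44 mm in diameter, lid 46 mm in diameter and 16 mm high; about 70 g. Standing upright on the desk at the start; this point is its centre, half-way up, z up along its axis.
- pill_bottle_mid (a point): Brown pill bottle with paper label and white cap, 72 mm high; body 40 mm in diameter up to 46 mm, cap 38 mm in diameter and 20 mm high; about 60 g. Standing upright on the desk at the start; this point is its centre, half-way up, z up along its axis.
- carton_mid (a point): Plain brown card medicine carton with a white band, rectangular: 56 mm along its x, 34 mm along its y, 70 mm high; rigid, about 60 g, at any yaw. Standing upright on the desk at the start; this point is its centre, half-way up, z up.
- label_roll_mid (a point): Roll of white labels standing on end: a tube 54 mm in outer diameter, with a hole of 25 mm, 52 mm high; about 110 g. Standing upright on the desk at the start; this point is its centre, half-way up, z up along its axis.
- tape_roll_mid (a point): Bystander: flat brown roll of tape lying on the desk, 76 mm across with a wide hole, 19 mm high. This point is its centre.
- memo_block_mid (a point): Bystander: square white memo block, 68 x 68 mm, 16 mm high. This point is its centre.
- clip_dish_mid (a point): Bystander: round dark steel dish with paper clips, 72 mm across, 20 mm high. This point is its centre, half-way up.

How it is judged (in metres and radians):
At the end, for the whole second after the job is handed in: All five stand in pockets of their own tray: centre within 30 mm of the row's centre line, on the floor (centre height 3 mm below to 5 mm above), upright within 0.12 rad, at rest. Tape roll, memo block and clip dish moved less than 30 mm (x of big_jar_mid in the frame of tray3 between -0.107 and 0.107 m and y of big_jar_mid in the frame of tray3 between -0.03 and 0.03 m and z of big_jar_mid in the frame of tray3 between 0.036 and 0.044 m and angle between each of big_jar_mid, label_roll_mid, carton_mid, small_jar_mid, pill_bottle_mid's own z axis and vertical below 0.12 rad and linear speed of each of big_jar, label_roll, carton, small_jar, pill_bottle below 0.02 m/s and x of label_roll_mid in the frame of tray3 between -0.107 and 0.107 m and y of label_roll_mid in the frame of tray3 between -0.03 and 0.03 m and z of label_roll_mid in the frame of tray3 between 0.027 and 0.035 m and x of carton_mid in the frame of tray3 between -0.107 and 0.107 m and y of carton_mid in the frame of tray3 between -0.03 and 0.03 m and z of carton_mid in the frame of tray3 between 0.036 and 0.044 m and x of small_jar_mid in the frame of tray2 between -0.064 and 0.064 m and y of small_jar_mid in the frame of tray2 between -0.03 and 0.03 m and z of small_jar_mid in the frame of tray2 between 0.027 and 0.035 m and x of pill_bottle_mid in the frame of tray2 between -0.064 and 0.064 m and y of pill_bottle_mid in the frame of tray2 between -0.03 and 0.03 m and z of pill_bottle_mid in the frame of tray2 between 0.037 and 0.045 m and distance of each of tape_roll_mid, memo_block_mid, clip_dish_mid from where it was at the start of the episode below 0.03 m); the robot touches nothing.
It also fails if it takes over 144 s, if anything falls off the work surface, if the arm or the gripper's body presses on something with over 40 N, if the wrist force passes 120 N, or if a joint passes its speed limit or range.

## Working session

There is one attempt and no reset: what is moved stays moved. The work goes in short steps, Python scripts to look and compute and a shell command to move; the robot and the scene stay as the last step left them, time stands still between calls to the robot, and variables do not carry over. Pictures are saved under pics/ and viewed, and the job is handed in when it is done.

```bash
mkdir -p pics
python3 - <<'E'
from cell import env
import cv2
s=env.state();print(s)
for c in ["scene","side","wrist"]:
    im=env.read_camera(c);cv2.imwrite(f"pics/{c}0.png",im[:,:,::-1])
    m=env.camera_model(c);print(c,{k:(v if not hasattr(v,'tolist') else v.round(3).tolist()) for k,v in m.items()})
for n in ["tray3","tray2","big_jar_mid","small_jar_mid","pill_bottle_mid","carton_mid","label_roll_mid","tape_roll_mid","memo_block_mid","clip_dish_mid"]:
  for c in ["scene","side"]:
    print(n,c,[( [round(float(v)) for v in r["xyz"]],round(float(r["confidence"]),2)) for r in env.landmark_of(n,c)][:3])
print(env.state()["t"])
E
```

```text
{'t': 0.0, 'joints': array([-1.38859753e+00,  4.91570709e-01,  1.55949914e+00,  8.47956653e-06,
        1.09169182e+00, -1.05595245e-01]), 'qvel': array([ 1.43412748e-04,  7.76318895e-05, -3.85593011e-04,  1.32999038e-03,
       -1.61419428e-04,  6.39120231e-04]), 'tau': array([ 3.21014733e-03, -6.12639785e+01, -2.58179820e+01,  6.93791290e-02,
        4.82717052e-02, -1.43901002e-04]), 'eef_pos': array([ 177.37667383, -599.02414598,  214.03771327]), 'tcp_rot': array([-3.14043095e+00, -1.30690945e-04,  2.87790053e-01]), 'ft_force': array([-0.74429869, -0.20545489, -0.83581825]), 'moment': array([ 0.03913979,  0.02155684, -0.00867983]), 'opening': 0.9971046601681}
scene {'fx': 446.01298807805523, 'fy': 446.01298807805523, 'cx': 324.71848241219465, 'cy': 241.10186629321507, 'view': [[-0.062, 0.998, -0.011, 32.705], [0.789, 0.042, -0.613, -399.707], [-0.611, -0.046, -0.79, 1143.816], [0.0, 0.0, 0.0, 1.0]]}
side {'fx': 469.87728436221647, 'fy': 469.87728436221647, 'cx': 323.00820648266864, 'cy': 248.42508674178015, 'view': [[-0.99, -0.141, 0.02, 566.78], [-0.096, 0.554, -0.827, 101.979],
[... 597 characters left out ...]
556, 138, 27], 0.9), ([685, -127, 6], 0.46), ([670, 118, 41], 0.38)]
small_jar_mid side [([556, 139, 28], 0.93)]
pill_bottle_mid scene [([669, 118, 36], 0.56)]
pill_bottle_mid side [([670, 116, 39], 0.79)]
carton_mid scene [([644, 5, 37], 0.97)]
carton_mid side [([642, 10, 37], 0.74)]
label_roll_mid scene [([442, -137, 24], 0.87)]
label_roll_mid side [([440, -140, 28], 0.72)]
tape_roll_mid scene [([555, 138, 26], 0.75), ([563, -113, 9], 0.69)]
tape_roll_mid side [([562, -118, 11], 0.6)]
memo_block_mid scene [([427, 135, 10], 0.59), ([668, 117, 40], 0.52)]
memo_block_mid side [([426, 127, 7], 0.97)]
clip_dish_mid scene [([686, -128, 12], 0.64)]
clip_dish_mid side [([689, -126, 8], 0.97)]
1.15
```

View pics/scene0.png

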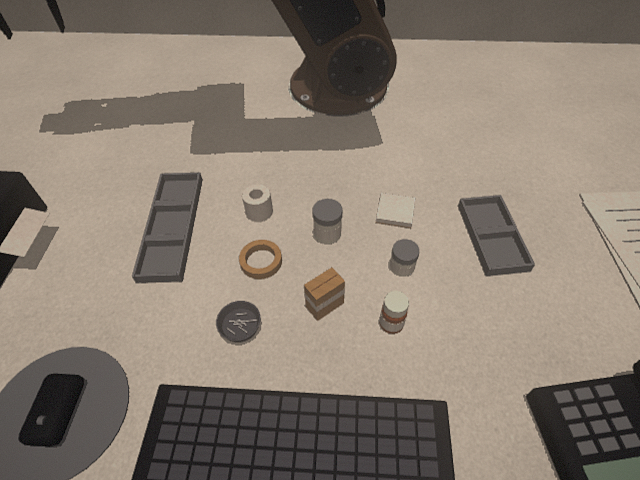

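View pics/side0.png

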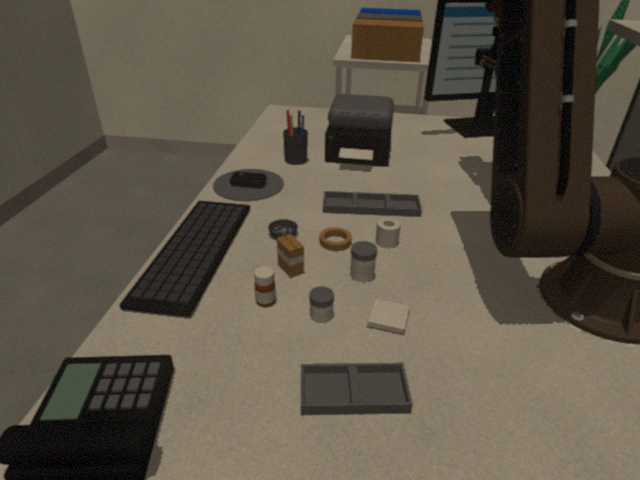

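View pics/wrist0.png

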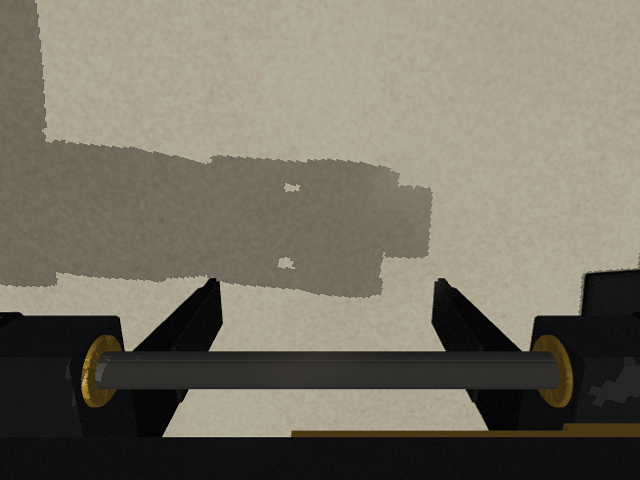

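The scene view shows the three-pocket tray at about (168,227) on the −y side and the two-pocket tray at about (495,233) on the +y side. The stock is between them, with the carton at (325,292). I'll refine the poses by fitting silhouettes to the masks.

```bash
cat > fit.py <<'E'
import numpy as np,cv2
from scipy.optimize import minimize
from cell import env
def cyl(segs):
    P=[]
    for r,z0,z1 in segs:
        for a in np.linspace(0,2*np.pi,40,endpoint=False):
            for z in (z0,z1): P.append([r*np.cos(a),r*np.sin(a),z])
    return [np.array(P[i*80:(i+1)*80]) for i in range(len(segs))]
def box(x,y,h): return [np.array([[sx*x/2,sy*y/2,z] for sx in(-1,1) for sy in(-1,1) for z in(0,h)])]
SH={"tray3":box(254,82,22),"tray2":box(168,82,22),"big_jar_mid":cyl([(25.5,0,54),(27,54,70)]),"small_jar_mid":cyl([(22,0,36),(23,36,52)]),
"pill_bottle_mid":cyl([(20,0,46),(16,46,52),(19,52,72)]),"carton_mid":box(56,34,70),"label_roll_mid":cyl([(27,0,52)])}
def proj(P,m):
    V=np.array(m["view"]);c=P@V[:3,:3].T+V[:3,3]
    return np.c_[m["fx"]*c[:,0]/c[:,2]+m["cx"],m["fy"]*c[:,1]/c[:,2]+m["cy"]]
S=4
def render(parts,p,m):
    im=np.zeros((480*S//2,640*S//2),np.uint8)
    c,s=np.cos(p[2]),np.sin(p[2]);z=p[3] if len(p)>3 else 0
    for P in parts:
        Q=np.c_[c*P[:,0]-s*P[:,1]+p[0],s*P[:,0]+c*P[:,1]+p[1],P[:,2]+z]
        uv=(proj(Q,m)+.5)*S/2-.5
        cv2.fillConvexPoly(im,cv2.convexHull(np.round(uv*16).astype(np.int32)),1,shift=4)
    return im
def fit(name,masks,p0,yaw):
    def cost(q):
        t=0
        for cam,M in masks.items():
            r=render(SH[name],[q[0],q[1],q[2]/50],env.camera_model(cam))
            t-= (r&M).sum()/max(1,(r|M).sum())
        return t/len(masks)
    best=None
    for y in yaw:
        x=np.array([p0[0],p0[1],y*50])
        o=minimize(cost,x,method="Nelder-Mead",options=dict(initial_simplex=np.array([x,x+[6,0,0],x+[0,6,0],x+[0,0,6]]),xatol=.1,fatol=1e-4))
        if best is None or o.fun<best.fun: best=o
    return best.x[0],best.x[1],best.x[2]/50,-best.fun
def getmask(name,cam,p0):
    r=env.masks_of(name,cam)
    q=proj(np.array([[p0[0],p0[1],20.]]),env.camera_model(cam))[0]
    for d in r:
        ys,xs=np.nonzero(d["region"])
        if np.hypot(xs.mean()-q[0],ys.mean()-q[1])<20:
            return cv2.resize(d["region"].astype(np.uint8),None,fx=S/2,fy=S/2,interpolation=cv2.INTER_NEAREST)
E
python3 - <<'E'
from fit import *
P={"tray3":(488,-301),"tray2":(477,309),"big_jar_mid":(489,3),"small_jar_mid":(556,138),"pill_bottle_mid":(670,117),"carton_mid":(643,7),"label_roll_mid":(441,-138)}
for n,p in P.items():
    M={c:getmask(n,c,p) for c in("scene","side")}
    M={c:m for c,m in M.items() if m is not None}
    yaw=[0] if n not in("tray3","tray2","carton_mid") else ([1.3,1.57,1.85] if n!="carton_mid" else np.arange(0,3.1,.4))
    print(n,list(M),np.round(fit(n,M,p,yaw),3), *[np.round(fit(n,{c:M[c]},p,yaw),3) for c in M])
print(env.state()["t"])
E
```

```text
tray3 ['scene', 'side'] [ 486.159 -298.538    3.233    0.967] [ 486.637 -298.549    3.238    0.969] [ 485.78  -298.701    3.231    0.966]
tray2 ['scene', 'side'] [4.79371e+02 3.10020e+02 1.82000e-01 9.72000e-01] [4.79993e+02 3.10732e+02 1.69000e-01 9.75000e-01] [4.79036e+02 3.09375e+02 1.75000e-01 9.78000e-01]
big_jar_mid ['scene', 'side'] [4.88701e+02 1.39300e+00 1.44000e-01 9.18000e-01] [4.88667e+02 2.08100e+00 6.40000e-02 9.09000e-01] [ 4.88802e+02 -9.63000e-01  1.60000e-02  9.33000e-01]
small_jar_mid ['scene', 'side'] [5.55959e+02 1.38936e+02 3.70000e-02 9.39000e-01] [ 5.55960e+02  1.38951e+02 -5.00000e-03  9.46000e-01] [5.56018e+02 1.38266e+02 7.60000e-02 9.34000e-01]
pill_bottle_mid ['scene', 'side'] [6.70043e+02 1.16783e+02 7.20000e-02 9.20000e-01] [6.70782e+02 1.16746e+02 9.90000e-02 9.48000e-01] [6.70023e+02 1.15571e+02 3.30000e-02 9.02000e-01]
carton_mid ['scene', 'side'] [642.617   6.457   2.238   0.958] [642.03    6.521  -0.862   0.965] [642.811   5.357   2.222   0.961]
label_roll_mid ['scene', 'side'] [ 4.40525e+02 -1.35755e+02  7.20000e-02  9.24000e-01] [ 4.42268e+02 -1.35501e+02  3.60000e-02  9.32000e-01] [ 4.40135e+02 -1.37869e+02  1.79000e-01  9.20000e-01]
1.85
```

```bash
cat > go.py <<'E'
import sys,numpy as np
from cell import env
# usage: go.py x y z yaw : offsets in tool axes at the FINAL yaw (turn first)
x,y,z,yaw=map(float,sys.argv[1:5])
s=env.state();p=s["eef_pos"];r=s["tcp_rot"]
d=(yaw-r[2]+np.pi/2)%np.pi-np.pi/2
a=r[2]+d;dx,dy,dz=x-p[0],y-p[1],z-p[2]
def f(a): c,n=np.cos(a),np.sin(a);return np.round(np.array([c*dx+n*dy,n*dx-c*dy,-dz])/400,4)
print("t",s["t"],"p",p.round(1),"rot",r.round(3),"j6",s["joints"][5].round(2),"open",round(s["opening"],3),"F",s["ft_force"].round(1))
print("turn",round(-d/np.pi,4),"then shift",f(a)," | shift with present yaw",f(r[2]))
E
python3 go.py 440.5 -136 160 0.0915; python3 -m pendant '[0,0,0,0.031,-1, 0,0,0,0.031,-1]'; python3 go.py 440.5 -136 160 0.0915
```

```text
t 1.85 p [ 177.4 -599.3  214.7] rot [3.141 0.    0.288] j6 -0.11 open 0.999 F [ 0.2 -0.2  0.1]
turn 0.0625 then shift [ 0.7608 -1.0934  0.1367]  | shift with present yaw [ 0.9594 -0.924   0.1367]
t: 2.1
eef_pos: [177.4, -599.3, 214.7]
tcp_rot: [3.141, 0.0, 0.09]
ft_force: [-0.1, 0.1, 0.1]
opening: 1.0
t 2.1 p [ 177.4 -599.3  214.7] rot [3.141 0.    0.09 ] j6 0.09 open 1.0 F [-0.1  0.1  0.1]
turn -0.0005 then shift [ 0.7607 -1.0933  0.1367]  | shift with present yaw [ 0.759  -1.0945  0.1367]
```

```bash
python3 -m pendant '[0.076,-0.109,0,0,-1,0.076,-0.109,0,0,-1,0.076,-0.109,0,0,-1,0.076,-0.109,0,0,-1,0.076,-0.109,0,0,-1,0.076,-0.109,0,0,-1,0.076,-0.109,0,0,-1,0.076,-0.109,0,0,-1,0.076,-0.109,0,0,-1,0.076,-0.109,0.13,0,-1]'; python3 go.py 440.5 -136 24 0.0915
```

```text
t: 3.35
eef_pos: [437.7, -143.3, 172.6]
tcp_rot: [3.138, -0.006, 0.094]
ft_force: [1.5, -1.9, -0.2]
opening: 1.001
t 3.35 p [ 437.7 -143.3  172.6] rot [ 3.138 -0.006  0.094] j6 1.02 open 1.001 F [ 1.5 -1.9 -0.2]
turn 0.0006 then shift [ 0.0087 -0.0176  0.3714]  | shift with present yaw [ 0.0088 -0.0176  0.3714]
```

```bash
python3 -m pendant '[0,0,0,0,-1,0,0,0,0,-1]'; python3 go.py 440.5 -136 24 0.0915
python3 - <<'E'
from cell import env
import cv2
cv2.imwrite("pics/w1.png",env.read_camera("wrist")[:,:,::-1])
E
```

```text
t: 3.6
eef_pos: [435.6, -144.7, 171.3]
tcp_rot: [3.141, -0.0, 0.094]
ft_force: [0.2, -1.3, 0.7]
opening: 1.002
t 3.6 p [ 435.6 -144.7  171.3] rot [ 3.141 -0.     0.094] j6 1.01 open 1.002 F [ 0.2 -1.3  0.7]
turn 0.0007 then shift [ 0.0142 -0.0206  0.3683]  | shift with present yaw [ 0.0143 -0.0205  0.3683]
```

View pics/w1.png

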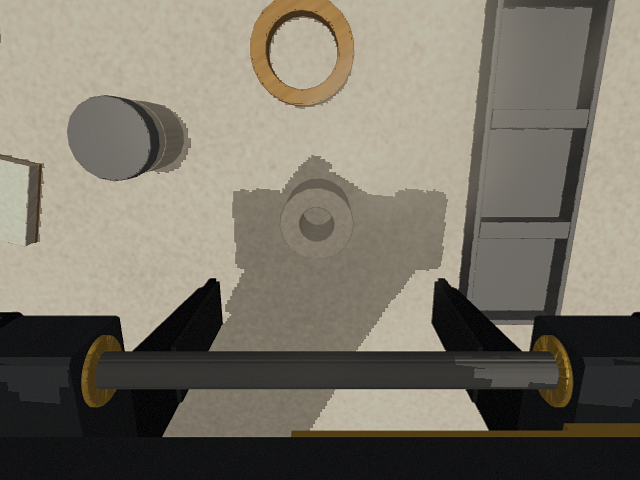

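The wrist view shows the roll's top centred at about (317,222). I'll check that against my fit.

```bash
cat > wp.py <<'E'
import sys,numpy as np
from cell import env
from scipy.spatial.transform import Rotation as R
def w(u,v,z):
    m=env.camera_model("wrist");s=env.state();T=np.array(m["tool_from_camera"])
    Rw=R.from_euler("xyz",s["tcp_rot"]).as_matrix()
    o=Rw@T[:3,3]+s["eef_pos"];d=Rw@T[:3,:3]@[(u-m["cx"])/m["fx"],(v-m["cy"])/m["fy"],1]
    return (o+d*(z-o[2])/d[2]).round(1)
if __name__=="__main__": print(w(*map(float,sys.argv[1:4])))
E
python3 wp.py 317 222 52; python3 wp.py 108 138 70;python3 wp.py 576 2 22
```

```text
[ 443.1 -137.7   52. ]
[ 4.901e+02 -1.000e-01  7.000e+01]
[ 608.  -302.5   22. ]
```

```bash
python3 -m pendant '[0.009,-0.009,0,0,-1,0.009,-0.009,0,0,-1,0,0,0.08,0,-1,0,0,0.08,0,-1,0,0,0.08,0,-1,0,0,0.08,0,-1,0,0,0.048,0,-1,0,0,0,0,-1]'; python3 go.py 442 -137 24 0.0915;python3 -m pendant '[0,0,0,0,1,0,0,0,0,1,0,0,0,0,1,0,0,0,0,1,0,0,0,0,1,0,0,0,0,1]'
```

```text
t: 4.65
eef_pos: [441.6, -136.5, 22.9]
tcp_rot: [-3.141, 0.002, 0.093]
ft_force: [-0.5, 1.5, 0.1]
opening: 1.003
t 4.65 p [ 441.6 -136.5   22.9] rot [-3.141e+00  2.000e-03  9.300e-02] j6 1.04 open 1.003 F [-0.5  1.5  0.1]
turn 0.0003 then shift [ 0.0009  0.0014 -0.0026]  | shift with present yaw [ 0.0009  0.0014 -0.0026]
t: 5.4
eef_pos: [442.0, -136.5, 23.9]
tcp_rot: [3.141, -0.0, 0.093]
ft_force: [-0.2, 0.3, 5.3]
opening: 0.569
```

```bash
python3 -m pendant '[0,0,-0.05,0,1,0,0,-0.1,0,1,0,0,-0.1,0,1,0,0,0,0,1]'; python3 go.py 400.5 -306.4 28 0.0915
```

```text
t: 5.9
eef_pos: [442.8, -136.8, 125.8]
tcp_rot: [3.139, -0.004, 0.093]
ft_force: [-0.3, 0.3, -1.9]
opening: 0.572
t 5.9 p [ 442.8 -136.8  125.8] rot [ 3.139 -0.004  0.093] j6 1.04 open 0.572 F [-0.3  0.3 -1.9]
turn 0.0005 then shift [-0.1441  0.4125  0.2444]  | shift with present yaw [-0.1448  0.4122  0.2444]
```

```bash
python3 -m pendant '[-0.024,0.0687,0,0,1,-0.024,0.0687,0,0,1,-0.024,0.0687,0,0,1,-0.024,0.0687,0,0,1,-0.024,0.0687,0,0,1,-0.024,0.0687,0,0,1,0,0,0,0,1,0,0,0,0,1]'; python3 go.py 400.5 -306.4 28 0.0915
```

```text
t: 6.9
eef_pos: [399.5, -305.3, 122.8]
tcp_rot: [-3.14, 0.001, 0.093]
ft_force: [-0.7, 0.7, -1.9]
opening: 0.572
t 6.9 p [ 399.5 -305.3  122.8] rot [-3.14e+00  1.00e-03  9.30e-02] j6 0.69 open 0.572 F [-0.7  0.7 -1.9]
turn 0.0004 then shift [0.0022 0.0031 0.237 ]  | shift with present yaw [0.0022 0.0031 0.237 ]
```

```bash
python3 -m pendant '[0.002,0.003,0.08,0,1,0,0,0.08,0,1,0,0,0.05,0,1,0,0,0.02,0,1,0,0,0,0,1,0,0,0,0,1]'; python3 go.py 400.5 -306.4 28 0.0915
```

```text
t: 7.65
eef_pos: [401.1, -307.2, 32.4]
tcp_rot: [3.141, -0.001, 0.093]
ft_force: [0.2, -0.3, -1.2]
opening: 0.57
t 7.65 p [ 401.1 -307.2   32.4] rot [ 3.141e+00 -1.000e-03  9.300e-02] j6 0.69 open 0.57 F [ 0.2 -0.3 -1.2]
turn 0.0006 then shift [-0.0014 -0.0021  0.011 ]  | shift with present yaw [-0.0014 -0.0021  0.011 ]
```

```bash
python3 -m pendant '[0,0,0.01,0,1,0,0,0,0,1,0,0,0,0,1]'; python3 -m pendant '[0,0,0,0,-1,0,0,0,0,-1,0,0,0,0,-1,0,0,0,0,-1,0,0,-0.05,0,-1,0,0,-0.1,0,-1,0,0,-0.1,0,-1,0,0,0,0,-1]'; python3 go.py 489 1 28 0.0915
```

```text
t: 8.02
eef_pos: [401.0, -307.3, 27.9]
tcp_rot: [3.141, -0.0, 0.093]
ft_force: [0.3, 0.1, 0.5]
opening: 0.572
t: 9.02
eef_pos: [401.6, -307.9, 130.1]
tcp_rot: [3.138, -0.003, 0.093]
ft_force: [0.5, 0.2, -0.2]
opening: 1.004
t 9.025 p [ 401.6 -307.9  130.1] rot [ 3.138e+00 -3.000e-03  9.300e-02] j6 0.69 open 1.004 F [ 0.5  0.2 -0.2]
turn 0.0005 then shift [ 0.2881 -0.749   0.2554]  | shift with present yaw [ 0.2893 -0.7485  0.2554]
```

```bash
python3 -m pendant '[0.036,-0.0936,0,0,-1,0.036,-0.0936,0,0,-1,0.036,-0.0936,0,0,-1,0.036,-0.0936,0,0,-1,0.036,-0.0936,0,0,-1,0.036,-0.0936,0,0,-1,0.036,-0.0936,0,0,-1,0.036,-0.0936,0,0,-1,0,0,0,0,-1,0,0,0,0,-1]'; python3 go.py 489 1 40 0.0915
```

```text
t: 10.28
eef_pos: [487.3, 1.6, 127.0]
tcp_rot: [-3.142, 0.001, 0.093]
ft_force: [0.4, -1.2, 0.1]
opening: 1.0
t 10.275 p [487.3   1.6 127. ] rot [-3.142e+00  1.000e-03  9.300e-02] j6 1.35 open 1.0 F [ 0.4 -1.2  0.1]
turn 0.0006 then shift [0.0042 0.0019 0.2176]  | shift with present yaw [0.0042 0.0019 0.2176]
```

```bash
python3 -m pendant '[0.004,0.002,0.08,0,-1,0,0,0.08,0,-1,0,0,0.058,0,-1,0,0,0,0,-1,0,0,0,0,1,0,0,0,0,1,0,0,0,0,1,0,0,0,0,1,0,0,0,0,1,0,0,0,0,1]'; python3 go.py 489 1 40 0.0915
```

```text
t: 11.52
eef_pos: [489.4, 1.1, 40.7]
tcp_rot: [3.141, -0.0, 0.093]
ft_force: [-0.1, 0.0, 3.3]
opening: 0.562
t 11.525 p [489.4   1.1  40.7] rot [ 3.141 -0.     0.093] j6 1.35 open 0.562 F [-0.1  0.   3.3]
turn 0.0005 then shift [-0.0011  0.0002  0.0017]  | shift with present yaw [-0.0011  0.0002  0.0017]
```

```bash
python3 -m pendant '[0,0,-0.05,0,1,0,0,-0.1,0,1,0,0,-0.1,0,1,0,0,0,0,1,0,0,0,0,1]'; python3 go.py 486.2 -298.5 45 0.0915
```

```text
t: 12.15
eef_pos: [488.9, 1.2, 139.8]
tcp_rot: [-3.141, 0.001, 0.093]
ft_force: [-0.5, 0.3, -1.2]
opening: 0.562
t 12.15 p [488.9   1.2 139.8] rot [-3.141e+00  1.000e-03  9.300e-02] j6 1.35 open 0.562 F [-0.5  0.3 -1.2]
turn 0.0005 then shift [-0.0751  0.7455  0.237 ]  | shift with present yaw [-0.0762  0.7454  0.237 ]
```

```bash
python3 -m pendant '[-0.0095,0.0932,0,0,1,-0.0095,0.0932,0,0,1,-0.0095,0.0932,0,0,1,-0.0095,0.0932,0,0,1,-0.0095,0.0932,0,0,1,-0.0095,0.0932,0,0,1,-0.0095,0.0932,0,0,1,-0.0095,0.0932,0,0,1,0,0,0,0,1,0,0,0,0,1]'; python3 go.py 486.2 -298.5 44.7 0.0915
```

```text
t: 13.4
eef_pos: [486.2, -297.9, 139.1]
tcp_rot: [-3.14, 0.002, 0.093]
ft_force: [0.1, -0.2, -1.0]
opening: 0.562
t 13.4 p [ 486.2 -297.9  139.1] rot [-3.14e+00  2.00e-03  9.30e-02] j6 0.81 open 0.562 F [ 0.1 -0.2 -1. ]
turn 0.0004 then shift [-1.000e-04  1.500e-03  2.361e-01]  | shift with present yaw [-1.000e-04  1.500e-03  2.361e-01]
```

```bash
python3 -m pendant '[0,0.001,0.08,0,1,0,0,0.08,0,1,0,0,0.05,0,1,0,0,0.015,0,1,0,0,0,0,1,0,0,0.01,0,1,0,0,0,0,1,0,0,0,0,1]'; python3 go.py 486.2 -298.5 44.7 0.0915
```

```text
t: 14.4
eef_pos: [486.9, -299.1, 46.9]
tcp_rot: [3.141, -0.0, 0.093]
ft_force: [-0.5, -0.1, -0.8]
opening: 0.563
t 14.4 p [ 486.9 -299.1   46.9] rot [ 3.141 -0.     0.093] j6 0.81 open 0.563 F [-0.5 -0.1 -0.8]
turn 0.0005 then shift [-0.0017 -0.0017  0.0055]  | shift with present yaw [-0.0017 -0.0017  0.0055]
```

```bash
python3 -m pendant '[0,0,0.005,0,1,0,0,0,0,1]'; python3 -m pendant '[0,0,0,0,-1,0,0,0,0,-1,0,0,0,0,-1,0,0,0,0,-1,0,0,-0.05,0,-1,0,0,-0.1,0,-1,0,0,-0.1,0,-1,0,0,0,0,-1]'; python3 go.py 642.5 6.5 28 -0.904
```

```text
t: 14.65
eef_pos: [487.0, -299.2, 44.7]
tcp_rot: [3.141, -0.0, 0.093]
ft_force: [0.9, -0.3, 2.0]
opening: 0.562
t: 15.65
eef_pos: [487.8, -299.7, 147.2]
tcp_rot: [3.138, -0.004, 0.093]
ft_force: [-0.3, 0.4, -0.1]
opening: 1.0
t 15.65 p [ 487.8 -299.7  147.2] rot [ 3.138 -0.004  0.093] j6 0.81 open 1.0 F [-0.3  0.4 -0.1]
turn 0.3174 then shift [-0.3623 -0.7774  0.2981]  | shift with present yaw [ 0.4563 -0.7262  0.2981]
```

```bash
python3 -m pendant '[0,0,0,0.053,-1,0,0,0,0.053,-1,0,0,0,0.053,-1,0,0,0,0.053,-1,0,0,0,0.053,-1,0,0,0,0.0524,-1,0,0,0,0,-1]'; python3 go.py 642.5 6.5 28 -0.904
```

```text
t: 16.52
eef_pos: [486.5, -298.8, 143.6]
tcp_rot: [3.141, 0.001, -0.903]
ft_force: [0.6, 0.8, -0.3]
opening: 1.002
t 16.525 p [ 486.5 -298.8  143.6] rot [ 3.141e+00  1.000e-03 -9.030e-01] j6 1.81 open 1.002 F [ 0.6  0.8 -0.3]
turn 0.0003 then shift [-0.3586 -0.7785  0.2889]  | shift with present yaw [-0.3578 -0.7788  0.2889]
```

```bash
python3 -m pendant '[-0.0447,-0.0973,0,0,-1,-0.0447,-0.0973,0,0,-1,-0.0447,-0.0973,0,0,-1,-0.0447,-0.0973,0,0,-1,-0.0447,-0.0973,0,0,-1,-0.0447,-0.0973,0,0,-1,-0.0447,-0.0973,0,0,-1,-0.0447,-0.0973,0,0,-1,0,0,0,0,-1,0,0,0,0,-1]'; python3 go.py 642.5 6.5 28 -0.904;  python3 - <<'E'
from cell import env
import cv2
cv2.imwrite("pics/w2.png",env.read_camera("wrist")[:,:,::-1])
E
```

```text
t: 17.77
eef_pos: [642.6, 5.6, 143.9]
tcp_rot: [3.141, 0.001, -0.902]
ft_force: [0.1, -0.4, -0.1]
opening: 0.999
t 17.775 p [642.6   5.6 143.9] rot [ 3.141e+00  1.000e-03 -9.020e-01] j6 2.38 open 0.999 F [ 0.1 -0.4 -0.1]
turn 0.0008 then shift [-0.0018 -0.0012  0.2897]  | shift with present yaw [-0.0018 -0.0012  0.2897]
```

View pics/w2.png

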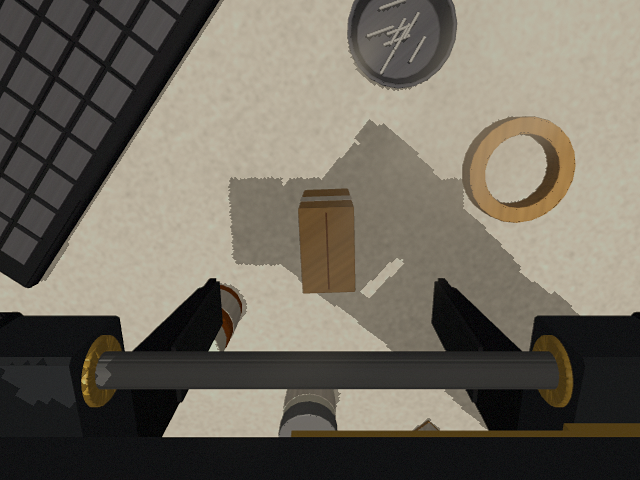

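The carton sits nearly square to the jaws (top face centred at about (328,250)), and the bottle is clear of the left finger. I'll descend.

```bash
python3 wp.py 327.5 249 70; python3 -m pendant '[-0.002,-0.001,0.08,0,-1,0,0,0.08,0,-1,0,0,0.08,0,-1,0,0,0.05,0,-1,0,0,0,0,-1,0,0,0,0,0,0,0,0,0,1,0,0,0,0,1,0,0,0,0,1,0,0,0,0,1]';python3 -m pendant '[0,0,0,0,1,0,0,0,0,1]'; python3 go.py 642.5 6.5 28 -0.904
```

```text
[643.3   3.1  70. ]
t: 19.08
eef_pos: [642.9, 6.8, 28.6]
tcp_rot: [-3.142, -0.0, -0.904]
ft_force: [0.4, 0.4, 0.2]
opening: 0.529
t: 19.32
eef_pos: [642.8, 6.8, 28.5]
tcp_rot: [3.141, 0.0, -0.904]
ft_force: [-0.4, -0.9, 0.1]
opening: 0.358
t 19.325 p [642.8   6.8  28.5] rot [ 3.141  0.    -0.904] j6 2.38 open 0.358 F [-0.4 -0.9  0.1]
turn -0.0 then shift [0.0001 0.0011 0.0011]  | shift with present yaw [0.0001 0.0011 0.0011]
```

```bash
python3 -m pendant '[0,0,0,0,1,0,0,0,0,1,0,0,-0.05,0,1,0,0,-0.1,0,1,0,0,-0.1,0,1,0,0,0,0,1]';python3 -m pendant '[0,0,0,-0.053,1,0,0,0,-0.053,1,0,0,0,-0.053,1,0,0,0,-0.053,1,0,0,0,-0.053,1,0,0,0,-0.052,1,0,0,0,0,1]'; python3 go.py 571.8 -290.7 32.7 0.0915
```

```text
t: 20.08
eef_pos: [644.4, 6.7, 133.0]
tcp_rot: [-3.137, -0.005, -0.904]
ft_force: [0.7, 0.0, -0.9]
opening: 0.359
t: 20.95
eef_pos: [642.6, 6.8, 128.4]
tcp_rot: [-3.142, 0.001, 0.091]
ft_force: [-0.4, 1.3, -0.2]
opening: 0.357
t 20.95 p [642.6   6.8 128.4] rot [-3.142e+00  1.000e-03  9.100e-02] j6 1.39 open 0.357 F [-0.4  1.3 -0.2]
turn -0.0003 then shift [-0.2443  0.7245  0.2392]  | shift with present yaw [-0.2437  0.7247  0.2392]
```

```bash
python3 -m pendant '[-0.0305,0.0906,0,0,1,-0.0305,0.0906,0,0,1,-0.0305,0.0906,0,0,1,-0.0305,0.0906,0,0,1,-0.0305,0.0906,0,0,1,-0.0305,0.0906,0,0,1,-0.0305,0.0906,0,0,1,-0.0305,0.0906,0,0,1,0,0,0,0,1,0,0,0,0,1]'; python3 go.py 571.8 -290.7 32.7 0.0915;  python3 - <<'E'
from cell import env
import cv2
cv2.imwrite("pics/w3.png",env.read_camera("wrist")[:,:,::-1])
E
```

```text
t: 22.2
eef_pos: [572.1, -290.4, 128.4]
tcp_rot: [-3.141, 0.0, 0.089]
ft_force: [0.9, 0.6, -1.4]
opening: 0.362
t 22.2 p [ 572.1 -290.4  128.4] rot [-3.141  0.     0.089] j6 0.91 open 0.362 F [ 0.9  0.6 -1.4]
turn -0.0007 then shift [-0.0009  0.0006  0.2392]  | shift with present yaw [-0.0009  0.0006  0.2392]
```

View pics/w3.png

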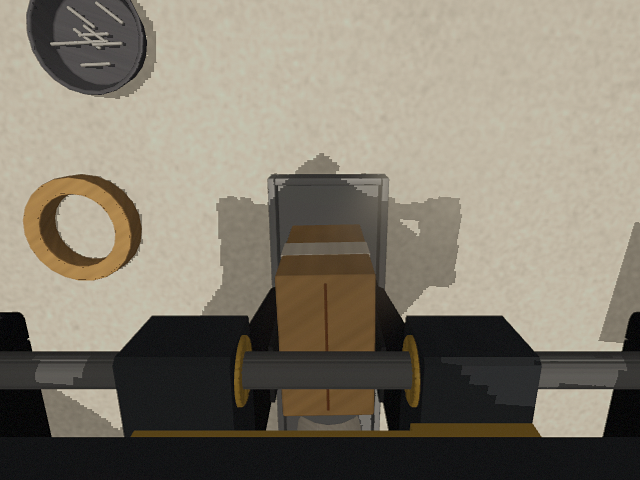

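The held carton is square to the pocket. Its front bottom edge is at about row 227 and the tray's end wall at about row 176. I'll check the fore-aft offset.

```bash
python3 wp.py 325 227 100;python3 wp.py 326 275 170;python3 wp.py 328 415 170; python3 wp.py 328 175 22;python3 wp.py 270 175 22;python3 wp.py 387 175 22
```

```text
[ 599.9 -286.7  100. ]
[ 601.6 -287.2  170. ]
[ 546.9 -292.9  170. ]
[ 615.7 -287.1   22. ]
[ 612.2 -248.6   22. ]
[ 619.2 -326.2   22. ]
```

```bash
python3 -m pendant '[0,0,0.08,0,1,0,0,0.08,0,1,0,0,0.05,0,1,0,0,0.015,0,1,0,0,0,0,1,0,0,0.013,0,1,0,0,0,0,1,0,0,0,0,1]'; python3 go.py 571.8 -290.7 32.5 0.0915
```

```text
t: 23.25
eef_pos: [572.4, -291.0, 33.7]
tcp_rot: [3.141, -0.0, 0.092]
ft_force: [0.7, -0.6, -0.4]
opening: 0.355
t 23.25 p [ 572.4 -291.    33.7] rot [ 3.141 -0.     0.092] j6 0.91 open 0.355 F [ 0.7 -0.6 -0.4]
turn 0.0 then shift [-0.0014 -0.0008  0.003 ]  | shift with present yaw [-0.0014 -0.0008  0.003 ]
```

```bash
python3 -m pendant '[0,0,0.003,0,1,0,0,0,0,1]'; python3 -m pendant '[0,0,0,0,-1,0,0,0,0,-1,0,0,0,0,-1,0,0,0,0,-1,0,0,0,0,-1,0,0,-0.05,0,-1,0,0,-0.1,0,-1,0,0,-0.1,0,-1,0,0,0,0,-1]';python3 -m pendant '[0,0,0,-0.028,-1,0,0,0,0,-1]'; python3 go.py 556 138.8 24 0.18
```

```text
t: 23.5
eef_pos: [572.4, -291.0, 32.4]
tcp_rot: [3.141, -0.0, 0.092]
ft_force: [-0.1, -0.6, 2.8]
opening: 0.358
t: 24.62
eef_pos: [573.5, -291.6, 136.7]
tcp_rot: [3.137, -0.005, 0.092]
ft_force: [-0.7, -0.6, -1.4]
opening: 1.004
t: 24.88
eef_pos: [572.0, -290.7, 132.1]
tcp_rot: [-3.141, 0.0, 0.179]
ft_force: [-0.2, -0.1, 0.2]
opening: 0.998
t 24.875 p [ 572.  -290.7  132.1] rot [-3.141  0.     0.179] j6 0.82 open 0.998 F [-0.2 -0.1  0.2]
turn -0.0002 then shift [ 0.1528 -1.0636  0.2703]  | shift with present yaw [ 0.152  -1.0637  0.2703]
```

```bash
python3 -m pendant '[0.0191,-0.133,0,0,-1,0.0191,-0.133,0,0,-1,0.0191,-0.133,0,0,-1,0.0191,-0.133,0,0,-1,0.0191,-0.133,0,0,-1,0.0191,-0.133,0,0,-1,0.0191,-0.133,0,0,-1,0.0191,-0.133,0,0,-1,0,0,0,0,-1,0,0,0,0,-1]'; python3 go.py 556 138.8 24 0.18
```

```text
t: 26.12
eef_pos: [556.2, 138.7, 131.9]
tcp_rot: [3.141, 0.001, 0.179]
ft_force: [1.4, -0.6, -0.5]
opening: 1.003
t 26.125 p [556.2 138.7 131.9] rot [3.141e+00 1.000e-03 1.790e-01] j6 1.52 open 1.003 F [ 1.4 -0.6 -0.5]
turn -0.0003 then shift [-0.0003 -0.0004  0.2697]  | shift with present yaw [-0.0003 -0.0004  0.2697]
```

```bash
python3 -m pendant '[0,0,0.08,0,-1,0,0,0.08,0,-1,0,0,0.08,0,-1,0,0,0.028,0,-1,0,0,0,0,-1,0,0,0,0,1,0,0,0,0,1,0,0,0,0,1,0,0,0,0,1,0,0,0,0,1]';python3 -m pendant '[0,0,0,0,1,0,0,0,0,1,0,0,0,0,1]'; python3 -m pendant '[0,0,-0.05,0,1,0,0,-0.1,0,1,0,0,-0.1,0,1,0,0,0,0,1,0,0,0,0,1]';python3 go.py 437 302.3 28 0.18
```

```text
t: 27.38
eef_pos: [556.3, 138.9, 25.0]
tcp_rot: [3.142, -0.0, 0.18]
ft_force: [0.1, 0.0, 0.6]
opening: 0.531
t: 27.75
eef_pos: [556.3, 138.8, 24.9]
tcp_rot: [3.142, -0.0, 0.18]
ft_force: [-0.4, -0.4, 1.1]
opening: 0.476
t: 28.38
eef_pos: [555.9, 138.8, 124.3]
tcp_rot: [3.142, 0.001, 0.18]
ft_force: [-0.1, -0.6, -0.7]
opening: 0.476
t 28.375 p [555.9 138.8 124.3] rot [3.142e+00 1.000e-03 1.800e-01] j6 1.52 open 0.476 F [-0.1 -0.6 -0.7]
turn -0.0001 then shift [-0.2192 -0.4554  0.2407]  | shift with present yaw [-0.2193 -0.4554  0.2407]
```

```bash
python3 -m pendant '[-0.0365,-0.0759,0,0,1,-0.0365,-0.0759,0,0,1,-0.0365,-0.0759,0,0,1,-0.0365,-0.0759,0,0,1,-0.0365,-0.0759,0,0,1,-0.0365,-0.0759,0,0,1,0,0,0,0,1,0,0,0,0,1]'; python3 go.py 437 302.3 29 0.18;  python3 - <<'E'
from cell import env
import cv2
cv2.imwrite("pics/w4.png",env.read_camera("wrist")[:,:,::-1])
E
```

```text
t: 29.38
eef_pos: [437.5, 302.0, 124.0]
tcp_rot: [3.141, 0.001, 0.18]
ft_force: [0.1, -0.4, -0.5]
opening: 0.477
t 29.375 p [437.5 302.  124. ] rot [3.141e+00 1.000e-03 1.800e-01] j6 1.87 open 0.477 F [ 0.1 -0.4 -0.5]
turn 0.0 then shift [-0.0011 -0.001   0.2375]  | shift with present yaw [-0.0011 -0.001   0.2375]
```

View pics/w4.png

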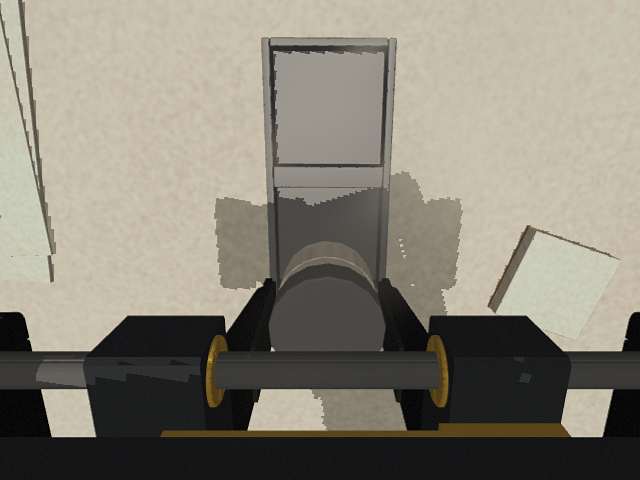

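The jar is centred sideways over the near pocket, with the divider at rows 165–187 ahead of it. I'll lower it.

```bash
python3 wp.py 329 187 22; python3 -m pendant '[0,0,0.08,0,1,0,0,0.08,0,1,0,0,0.05,0,1,0,0,0.015,0,1,0,0,0,0,1,0,0,0.01,0,1,0,0,0,0,1,0,0,0,0,1]'; python3 go.py 437 302.3 29 0.18
```

```text
[473.5 306.6  22. ]
t: 30.42
eef_pos: [437.7, 302.5, 31.2]
tcp_rot: [-3.142, -0.001, 0.18]
ft_force: [-0.8, -0.1, -0.5]
opening: 0.475
t 30.425 p [437.7 302.5  31.2] rot [-3.142e+00 -1.000e-03  1.800e-01] j6 1.87 open 0.475 F [-0.8 -0.1 -0.5]
turn -0.0001 then shift [-0.0017  0.0001  0.0056]  | shift with present yaw [-0.0017  0.0001  0.0056]
```

```bash
python3 -m pendant '[0,0,0.006,0,1,0,0,0,0,1]'; python3 -m pendant '[0,0,0,0,-1,0,0,0,0,-1,0,0,0,0,-1,0,0,0,0,-1,0,0,0,0,-1,0,0,-0.05,0,-1,0,0,-0.1,0,-1,0,0,-0.1,0,-1,0,0,0,0,-1,0,0,0,0,-1]'; python3 go.py 670.2 116.7 26 0.18
```

```text
t: 30.68
eef_pos: [437.8, 302.5, 28.9]
tcp_rot: [-3.141, -0.001, 0.18]
ft_force: [-1.0, -0.6, 5.4]
opening: 0.476
t: 31.92
eef_pos: [437.3, 302.2, 128.0]
tcp_rot: [3.141, 0.0, 0.18]
ft_force: [0.9, -0.2, 1.0]
opening: 0.998
t 31.925 p [437.3 302.2 128. ] rot [3.141 0.    0.18 ] j6 1.87 open 0.998 F [ 0.9 -0.2  1. ]
turn -0.0001 then shift [0.4899 0.5606 0.255 ]  | shift with present yaw [0.4901 0.5605 0.255 ]
```

```bash
python3 -m pendant '[0.0612,0.07,0,0,-1,0.0612,0.07,0,0,-1,0.0612,0.07,0,0,-1,0.0612,0.07,0,0,-1,0.0612,0.07,0,0,-1,0.0612,0.07,0,0,-1,0.0612,0.07,0,0,-1,0.0612,0.07,0,0,-1,0,0,0,0,-1,0,0,0,0,-1]'; python3 go.py 670.2 116.7 26 0.18
```

```text
t: 33.17
eef_pos: [669.3, 117.2, 127.0]
tcp_rot: [-3.141, 0.003, 0.18]
ft_force: [0.8, 0.1, -0.1]
opening: 0.998
t 33.175 p [669.3 117.2 127. ] rot [-3.141e+00  3.000e-03  1.800e-01] j6 1.47 open 0.998 F [ 0.8  0.1 -0.1]
turn -0.0001 then shift [0.002  0.0017 0.2526]  | shift with present yaw [0.002  0.0017 0.2526]
```

```bash
python3 -m pendant '[0.002,0.002,0.08,0,-1,0,0,0.08,0,-1,0,0,0.08,0,-1,0,0,0.014,0,-1,0,0,0,0,-1,0,0,0,0,1,0,0,0,0,1,0,0,0,0,1,0,0,0,0,1,0,0,0,0,1]';python3 -m pendant '[0,0,0,0,1,0,0,0,0,1,0,0,0,0,1]'; python3 go.py 0 0 0 0.18; python3 -m pendant '[0,0,-0.05,0,1,0,0,-0.1,0,1,0,0,-0.1,0,1,0,0,0,0,1,0,0,0,0,1]';python3 go.py 521.7 317.7 30 0.18
```

```text
t: 34.42
eef_pos: [671.2, 116.3, 26.9]
tcp_rot: [3.141, -0.0, 0.18]
ft_force: [0.6, 0.1, -0.1]
opening: 0.532
t: 34.8
eef_pos: [671.2, 116.3, 26.8]
tcp_rot: [3.141, 0.0, 0.18]
ft_force: [-0.5, -0.0, 0.3]
opening: 0.412
t 34.8 p [671.2 116.3  26.8] rot [3.141 0.    0.18 ] j6 1.47 open 0.412 F [-0.5 -0.   0.3]
turn -0.0001 then shift [-1.703  -0.0143  0.0671]  | shift with present yaw [-1.703  -0.0138  0.0671]
t: 35.42
eef_pos: [670.9, 116.3, 127.2]
tcp_rot: [3.141, -0.0, 0.18]
ft_force: [-0.4, -0.2, 0.2]
opening: 0.412
t 35.425 p [670.9 116.3 127.2] rot [ 3.141 -0.     0.18 ] j6 1.47 open 0.412 F [-0.4 -0.2  0.2]
turn -0.0001 then shift [-0.2769 -0.5621  0.243 ]  | shift with present yaw [-0.2771 -0.562   0.243 ]
```

```bash
python3 -m pendant '[-0.0346,-0.0703,0,0,1,-0.0346,-0.0703,0,0,1,-0.0346,-0.0703,0,0,1,-0.0346,-0.0703,0,0,1,-0.0346,-0.0703,0,0,1,-0.0346,-0.0703,0,0,1,-0.0346,-0.0703,0,0,1,-0.0346,-0.0703,0,0,1,0,0,0,0,1,0,0,0,0,1]'; python3 go.py 521.7 317.7 31 0.18;  python3 - <<'E'
from cell import env
import cv2
cv2.imwrite("pics/w5.png",env.read_camera("wrist")[:,:,::-1])
E
```

```text
t: 36.67
eef_pos: [522.1, 317.5, 126.2]
tcp_rot: [3.141, 0.001, 0.18]
ft_force: [0.3, 0.3, -0.4]
opening: 0.41
t 36.675 p [522.1 317.5 126.2] rot [3.141e+00 1.000e-03 1.800e-01] j6 1.83 open 0.41 F [ 0.3  0.3 -0.4]
turn -0.0 then shift [-0.001  -0.0007  0.2381]  | shift with present yaw [-0.001  -0.0007  0.2381]
```

View pics/w5.png

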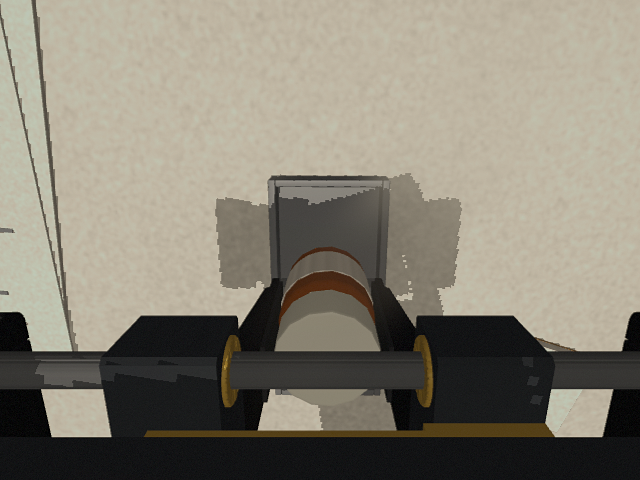

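The bottle is held upright over the far pocket and centred (bottle at column 328, tray walls at 270 and 388). I'll lower it and release.

```bash
python3 -m pendant '[0,0,0.08,0,1,0,0,0.08,0,1,0,0,0.05,0,1,0,0,0.015,0,1,0,0,0,0,1,0,0,0.01,0,1,0,0,0,0,1,0,0,0,0,1]'; python3 go.py 521.7 317.7 31 0.18
```

```text
t: 37.72
eef_pos: [522.2, 318.0, 33.3]
tcp_rot: [-3.142, -0.001, 0.18]
ft_force: [0.1, 0.9, 0.2]
opening: 0.415
t 37.725 p [522.2 318.   33.3] rot [-3.142e+00 -1.000e-03  1.800e-01] j6 1.83 open 0.415 F [0.1 0.9 0.2]
turn -0.0001 then shift [-0.0013  0.0005  0.0056]  | shift with present yaw [-0.0013  0.0005  0.0056]
```

```bash
python3 -m pendant '[0,0,0.006,0,1,0,0,0,0,1]'; python3 -m pendant '[0,0,0,0,-1,0,0,0,0,-1,0,0,0,0,-1,0,0,0,0,-1,0,0,0,0,-1,0,0,-0.05,0,-1,0,0,-0.1,0,-1,0,0,-0.12,0,-1,0,0,-0.12,0,-1,0,0,-0.12,0,-1]'; python3 -m pendant '[-0.02,0.13,0,0,-1,-0.02,0.13,0,0,-1,-0.02,0.13,0,0,-1,-0.02,0.13,0,0,-1,-0.02,0.13,0,0,-1,-0.02,0.13,0,0,-1,0,0,0,0,-1]'
python3 - <<'E'
from fit import *
for c in ["scene","side"]: cv2.imwrite(f"pics/{c}9.png",env.read_camera(c)[:,:,::-1])
T={"tray3":(486.2,-298.5,.0915),"tray2":(479.4,310,.18)}
P={"label_roll_mid":(401,-307,"tray3",30),"big_jar_mid":(487,-299,"tray3",39),"carton_mid":(572,-291,"tray3",39),"small_jar_mid":(437,302,"tray2",30),"pill_bottle_mid":(522,318,"tray2",40)}
for n,(x,y,t,_) in P.items():
  for c in("scene","side"):
    for r in env.landmark_of(n,c)[:2]:
        p=np.array(r["xyz"]);a=T[t];d=p[:2]-a[:2];cc,s=np.cos(a[2]),np.sin(a[2])
        print(n,c,round(r["confidence"],2),p.round(1),"tray:",np.round([cc*d[0]+s*d[1],-s*d[0]+cc*d[1],p[2]],1))
for n in["tape_roll_mid","memo_block_mid","clip_dish_mid"]:
    for c in("scene","side"): print(n,c,[(np.round(r["xyz"]),round(r["confidence"],2)) for r in env.landmark_of(n,c)][:2])
print(env.state()["t"])
E
```

```text
t: 37.98
eef_pos: [522.2, 318.0, 30.8]
tcp_rot: [-3.141, -0.001, 0.18]
ft_force: [1.4, -0.6, 3.2]
opening: 0.411
t: 39.22
eef_pos: [521.8, 317.8, 236.1]
tcp_rot: [3.141, -0.0, 0.18]
ft_force: [0.2, 0.1, -0.4]
opening: 1.002
t: 40.1
eef_pos: [530.6, -0.5, 234.5]
tcp_rot: [3.141, -0.0, 0.176]
ft_force: [-0.1, 0.7, 0.4]
opening: 1.002
label_roll_mid scene 0.93 [ 401.3 -307.8   25.8] tray: [-85.4  -1.5  25.8]
label_roll_mid side 0.83 [ 402.4 -309.3   30. ] tray: [-84.4  -3.1  30. ]
big_jar_mid scene 0.69 [ 487.2 -296.6   37.2] tray: [ 1.2  1.8 37.2]
carton_mid scene 0.85 [ 576.1 -292.9   41.7] tray: [90.  -2.6 41.7]
carton_mid side 0.93 [ 573.3 -290.7   39.1] tray: [87.4 -0.2 39.1]
carton_mid side 0.56 [475.2 309.4   2.7] tray: [ 44.6 606.4   2.7]
small_jar_mid scene 0.8 [435.8 300.2  29.4] tray: [-44.7  -1.8  29.4]
small_jar_mid side 0.79 [437.3 302.1  30.6] tray: [-42.8  -0.2  30.6]
pill_bottle_mid scene 0.83 [519.8 320.2  41.1] tray: [41.6  2.8 41.1]
pill_bottle_mid side 0.78 [519.8 319.4  42.9] tray: [41.4  2.  42.9]
tape_roll_mid scene [(array([ 562., -113.,   11.]), 0.64)]
tape_roll_mid side [(array([ 562., -119.,   12.]), 0.9), (array([428., 129.,   9.]), 0.4)]
memo_block_mid scene [(array([430., 132.,  10.]), 0.94)]
memo_block_mid side [(array([427., 128.,   9.]), 0.93)]
clip_dish_mid scene [(array([ 686., -130.,    8.]), 0.72)]
clip_dish_mid side [(array([ 688., -126.,    7.]), 0.63)]
41.0
```

```bash
sleep 1; ls pics
```

```text
scene0.png
scene9.png
side0.png
side9.png
w1.png
w2.png
w3.png
w4.png
w5.png
wrist0.png
```

View pics/scene9.png

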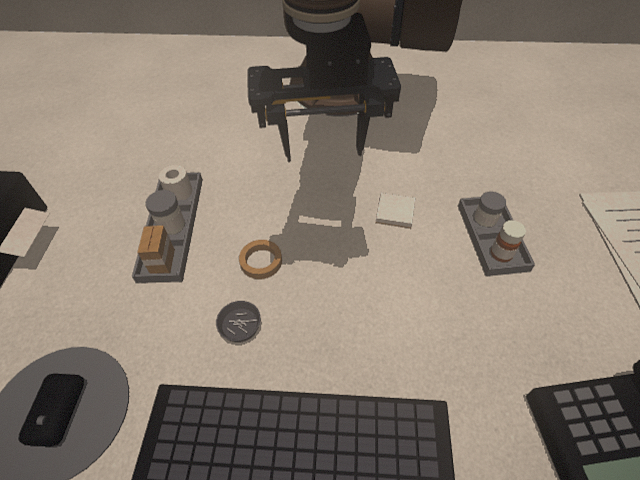

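View pics/side9.png

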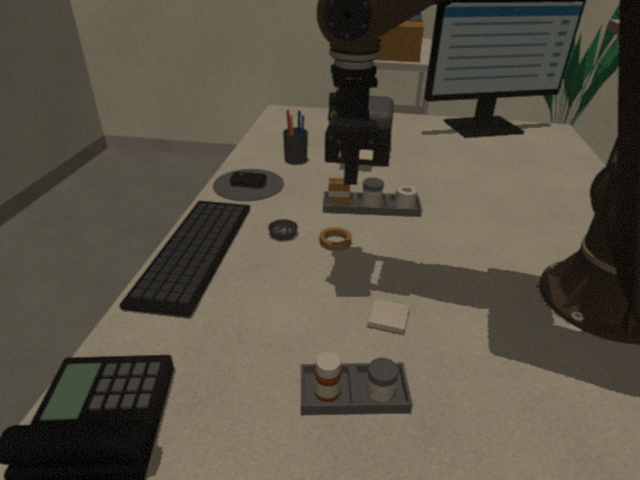

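Both views show all five things upright in their pockets: tray3 around (168,220) and tray2 around (500,230) in the scene picture. The bystanders haven't moved and the arm is clear, so I'm handing in.

```bash
python3 -c "
from cell import env
print(env.job_done())"
```

```text
the job is handed in; nothing more can be done
None
```

Both kits are made up and the job was handed in at about 41 s of the 144 s allowed; no verdict is reported.

- **Three-pocket tray:** the label roll is in the near pocket, the larger jar in the middle and the carton in the far pocket.
- **Two-pocket tray:** the smaller jar is in the near pocket and the pill bottle in the far one.

**Last checks:**
- **Placement:** each thing measured within about 4 mm of its pocket centre (limit 30 mm across the row), and both camera pictures show all five upright.
- **Heights:** all but one of the height readings were in range. The scene camera put the label roll at 25.8 mm, just under its 27–35 mm band, while the side camera put it at 30.0 mm. The roll was lowered 4 mm higher than where it was gripped, matching the tray floor, so I take 25.8 as detector error (about 4 mm).
- **Larger jar:** only the scene camera found it; the side camera gave no position for it.
- **Bystanders:** the tape roll, memo block and clip dish read within 4 mm of their starting positions.
- **Arm:** it ended open and clear at a height of about 235 mm. The wrist forces I read stayed under 6 N.

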